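# Clamp a plywood blank square in a twin-screw press

### The arm

A 6-joint arm with a two-finger parallel gripper is mounted at the origin on the work surface. World frame = base frame: x ahead of the robot, y to its left, z up, the work surface at z = 0. Lengths are in m, angles in rad, forces in N, time in s.
With the tool pointing down it reaches from about 0.35 to 0.975 m from the base axis. Payload 4.9 kg.
Tool frame: the origin (TCP) lies midway between the tips of the shut fingers; the grasp point (between the pads) lies behind it (manip.tcp_to_grasp is the z of the grasp point in the tool frame, in m); z points along the fingers, y is the direction in which the jaws open and shut (so a half turn about z gives the same grasp; the last joint's range is limited). The gripper opens to 85 mm and grips with 20 to 120 N. Pads are 22 mm wide; open, the fingers measure 114 mm over their backs; the gripper's body (76 mm by 85 mm) begins 54 mm behind the grasp point. The pads swing forward as they close: fully open they stand 13 mm farther back than shut.
Start: joints at [1.075, 0.053, 1.613, -0, 1.476, -0.119], TCP at [0.23, 0.581, 0.231] pointing down, gripper open.
Joint ranges: [-3.01, 3.01], [-1.01, 2.22], [0.06, 2.58], [-1.02, 4.17], [0.09, 2.62], [-3.14, 3.14]. Speed limits (rad/s): [2.57, 2.57, 3.14, 3.14, 3.14, 3.14].

### API

Orientations are given as a unit quaternion [w, x, y, z].
In Python, from plant import status, vision, order, regions_of, manip gives the robot as it stands. The module is installed in compiled form; this text tells all that it offers.
- The arm moves only by the shell command python3 -m crank 'ROWS'. ROWS is JSON, one flat list of numbers, 5 for each row, row after row: the shift along the tool's x, y, z in mm, then the turn about the tool's z in degrees, then the opening in per cent of the stroke, from 0 (shut) to 100 (fully open). In form: [tx, ty, tz, yaw, fingers, tx, ty, tz, yaw, fingers, ...]. A call has exactly 10 rows; each row is the pose to reach, as a shift and turn from the pose commanded when the call began, along the tool's axes at that moment; what a row does not reach only later rows make up. A row lasts 1/10 s, in which the tool goes at most 50 mm and 8.59 degrees, less where a joint would pass 70% of its speed; a pose out of reach is approached as far as the arm can. A call with a gripper value outside its range is refused whole. The fingers move at their own pace and stop on an object; the grip force is fixed at half the most. Time passes only in rows, so rows that repeat a pose let the fingers close, or fill a call up. It gives the time, the measured TCP pose, the force and the opening at its end, in the units of the state.
- status.state(): the state, without advancing time (a new reading comes with each control period).
- vision.grab_frame(name): name is "side" or "top" or "wrist"; returns (picture, depth): 384x512x3 uint8, red, green, blue; 384x512 float32, m along the optical axis (not along the pixel's ray), 0 where there is no reading.
- vision.get_calibration(name): a dict with "camera_matrix" (3x3 intrinsics, pixels), "k1" (the pictures are not rectified: a ray, as slopes to the right and down, at radius r is drawn at 1 + k1 r^2 times it, then the intrinsics apply), "R" (3x3) and "t" (3): a world point X has camera coordinates R X + t. Camera axes: x right, y down, z forward; pixel columns grow to the right and rows downward; lengths in m; the calibration is good to about 2 mm. A picture is of the moment at which its call begins: read the wrist's pose just before it. get_calibration takes no time and is no camera call; for the wrist camera it gives the pose at the moment of the call.
- order.job_done(): hands the job in, once; it reports no verdict.
Trained networks look in the newest picture that a camera, given by its name, has taken for a name from the list of things; names that differ only in an ending like _2 or _b are one class to them, and where a whole thing is asked for, a point or a joint stands for the part that bears it (a point fixed in the world has none). Each returns a list of dicts, best first, with "confidence" (0 to 1); they miss things now and then, are a little off and sometimes report something else, mostly with a low value. They report only what shows in the picture. A call takes as long as a camera call.
- regions_of(camera, name): "region" (384x512 bool, what is visible of it) and "extent" ([centre column, centre row, width, height] in pixels, round what is visible of it).
The state is a dict: "time": time; "joint_pos": joint angles; "joint_vel": joint speeds; "joint_efforts": joint torques, N m; "tool_pos": TCP position; "tool_rot": TCP orientation; "contact_force": force on the tool from outside, world axes, zero at the start; "ft_torque": the same for the moment, N m; "gripper_width": opening from 0.0 (shut) to 1.0 (fully open).
Only numpy, scipy, OpenCV 4.12 (cv2) and the standard library are available. Lean on these libraries where they do the work, as an engineer would, in place of code of your own. Each camera call takes 0.05 s, during which the arm holds its last target. There are 200 camera calls.

### The job

Slide the plywood blank fully home against the press's rear stop, then screw the clamp bar down on it by turning the two T-knobs clockwise alternately in small steps, so that neither end of the bar ever gets more than about 5 mm ahead of the other. Go by feel at the end: leave the bar level with each of its two sprung feet pressing the blank with about 16 N, never much more than 30 N, let go of everything, and leave the things around the press alone.

Things in the scene. Friction and masses are not known exactly. Their poses are not given: they have to be found in the camera images.
- press: Grey bench press, fixed. Origin: on the bench top, midway between the screws; x points from its open front (robot side) to the rear stop, y to its left screw, z up. Base plate 200 x 226 mm. Two low side cheeks, rims 40 mm above the bench, flank the blank. Steel screws, 14 mm thick, stand at x = 0, y = +88 and -88 mm.
- stop (a point): Middle of the face of the press's rear stop, 40 mm above the bench, 50 mm behind the press's origin. The stop is 46 mm high. The steel bed on which the blank slides reaches from the stop 184 mm forward; its top is about 32.5 mm above the bench (it may be 2.5 mm higher or lower: find the blank by feel).
- blank: Loose plywood board 150 mm (its x) x 124 mm (its y) x 18 mm thick, 0.25 kg, on the bed, 2.5 mm of play to each cheek. Origin: centre of its underside. It starts 30 to 45 mm short of the stop; home means that its rear edge touches the stop, so that its origin is at x = -25 mm in the press's frame and its front edge at x = -100 mm.
- bar: Aluminium clamp bar, 36 x 220 x 22 mm (x, y, z), across above the blank, threaded on both screws. Origin: its centre. It sinks, and tilts about its x axis, as the knobs turn; z is vertical when level. Its centre is 80 mm above the bench when both knobs read 0; the feet are then 4 to 9 mm above the blank.
- left_end (a point): Top face of the bar at the left (+y) screw; 91 mm above the bench when both knobs read 0.
- right_end (a point): Top face of the bar at the right (-y) screw; likewise.
- pad_left: Left sprung rubber foot under the bar, a disc of 26 mm diameter, 48 mm left of the bar's middle. Origin: centre of its underside, 23 mm below the bar's centre when unloaded. Pressed up into the bar, it yields 1 mm for each 8 N, at most 8 mm.
- pad_right: Right sprung rubber foot, 48 mm right of the bar's middle; otherwise the same.
- left_grip (a point): Left T-knob on top of the left screw, at a fixed height: a black grip bar 52 mm long, 14 mm wide, 30 mm high. This point lies in the middle of the grip, on the screw axis, 137 mm above the bench; its x axis runs along the grip bar (and turns with it). The grip reaches from 13 mm below to 17 mm above this point; a round collar, 30 mm across, begins 30 mm below it.
- right_grip (a point): Right T-knob, the same, on the right screw.
- knob_left (a joint): Turn of the left knob, rad, grows clockwise seen from above; starts at 0 with the bar level, range -0.5 to 7. Each rad lowers its bar end by 4 mm. Screw friction 0.13 N m, so it stays where it is left; each N on its screw adds 0.004 N m anticlockwise (a foot's load goes 77 % to its own screw, 23 % to the other); a small turn to and fro cancels the friction.
- knob_right (a joint): Turn of the right knob; the same.
- mug: Red mug standing near the press, 76 mm across, 85 mm high; leave it alone. Origin: centre of its foot.
- screwdriver: Screwdriver 200 mm long lying near the press; leave it alone. Origin: its middle.
- jar: Amber jar, 64 mm across, 70 mm high, standing near the press; leave it alone. Origin: centre of its foot.

How it is judged:
By the outcome, as a careful person would: the job done as asked, in the order asked, and still so for the second after the job is handed in, with the robot touching nothing.
It also fails if it takes over 72 s, if anything falls off the work surface, if the arm or the gripper's body presses on something with over 40 N, if the wrist force passes 120 N, or if a joint passes its speed limit or range.

## Working session

There is one attempt and no reset: what is moved stays moved. The work goes in short steps, Python scripts to look and compute and a shell command to move; the robot and the scene stay as the last step left them, time stands still between calls to the robot, and variables do not carry over. Pictures are saved under pics/ and viewed, on a budget of 10 in all, crops included, one or two more only if the job needs it, and the job is handed in when it is done.

```bash
mkdir -p pics; cat > h.py <<'E'
import numpy as np, cv2
from plant import status, vision, order, regions_of, manip
from scipy.spatial.transform import Rotation as Ro
def cloud(depth,c):
    K=np.array(c["camera_matrix"]);h,w=depth.shape
    u,v=np.meshgrid(np.arange(w),np.arange(h))
    p=np.stack([u,v],-1).reshape(-1,1,2).astype(float)
    n=cv2.undistortPoints(p,K,np.array([c["k1"],0,0,0,0.])).reshape(h,w,2)
    X=np.dstack([n*depth[...,None],depth])
    return (X-np.array(c["t"]))@np.array(c["R"])
def proj(P,c):
    q=cv2.projectPoints(np.atleast_2d(P).astype(float),cv2.Rodrigues(np.array(c["R"]))[0],np.array(c["t"]),np.array(c["camera_matrix"]),np.array([c["k1"],0,0,0,0.]))[0]
    return q.reshape(-1,2)
def grab(n,name=None):
    c=vision.get_calibration(n);im,d=vision.grab_frame(n)
    if name: cv2.imwrite(f"pics/{name}.png",im[...,::-1])
    return im,d,cloud(d,c),c
E
python3 - <<'E'
from h import *
s=status.state();print({k:np.round(v,3).tolist() for k,v in s.items()},manip.tcp_to_grasp)
imgs=[]
for n in("side","top"):
    im,d,X,c=grab(n);imgs.append(im)
    np.save(f"{n}.npy",X)
    print(n,"cam",np.round(-np.array(c["R"]).T@np.array(c["t"]),3))
    for nm in("press","blank","bar","left_grip","right_grip","pad_left","mug","screwdriver","jar"):
        for r in regions_of(n,nm)[:2]:
            m=r["region"]&(d>0);P=X[m]
            print(nm,round(r["confidence"],2),np.round(r["extent"]).tolist(),m.sum(),np.round(np.median(P,0),3) if len(P) else '',np.round(np.percentile(P,[3,97],axis=0),3).tolist() if len(P) else '')
cv2.imwrite("pics/a.png",cv2.resize(np.vstack([imgs[0],imgs[1]])[...,::-1],None,fx=.78,fy=.78))
E
```

```text
{'time': 0.0, 'joint_pos': [1.075, 0.053, 1.614, 0.0, 1.476, -0.119], 'joint_vel': [0.0, 0.002, -0.001, 0.0, -0.003, 0.0], 'joint_efforts': [0.0, -39.37, -37.017, -0.0, 0.007, 0.0], 'tool_pos': [0.23, 0.581, 0.23], 'tool_rot': [-0.0, 0.187, 0.982, -0.001], 'contact_force': [0.908, 0.054, 0.884], 'ft_torque': [-0.035, -0.082, -0.034], 'gripper_width': 0.998} -0.0187
side cam [ 0.158 -0.43   0.875]
press 0.73 [261.0, 241.0, 101.0, 117.0] 3769 [ 0.615 -0.106  0.036] [[0.498, -0.17, 0.006], [0.705, 0.063, 0.152]]
press 0.36 [294.0, 248.0, 24.0, 34.0] 321 [ 0.612 -0.15   0.139] [[0.592, -0.16, 0.099], [0.637, -0.137, 0.154]]
blank 0.9 [250.0, 250.0, 66.0, 54.0] 2031 [ 0.57  -0.048  0.048] [[0.51, -0.108, 0.039], [0.634, 0.018, 0.051]]
bar 0.69 [274.0, 234.0, 58.0, 66.0] 988 [ 0.638 -0.067  0.089] [[0.598, -0.168, 0.047], [0.679, 0.035, 0.093]]
left_grip 0.67 [256.0, 195.0, 16.0, 21.0] 311 [0.666 0.018 0.135] [[0.645, 0.009, -0.002], [0.762, 0.12, 0.154]]
left_grip 0.43 [262.0, 242.0, 101.0, 116.0] 4005 [ 0.616 -0.105  0.034] [[0.498, -0.171, -0.0], [0.708, 0.065, 0.152]]
right_grip 0.59 [
[... 1123 characters left out ...]
0.688, 0.035, 0.157]]
right_grip 0.7 [326.0, 210.0, 15.0, 22.0] 148 [ 0.615 -0.139  0.152] [[0.593, -0.149, 0.106], [0.635, -0.13, 0.156]]
mug 0.9 [196.0, 165.0, 27.0, 39.0] 777 [0.746 0.202 0.024] [[0.692, 0.164, 0.002], [0.777, 0.233, 0.087]]
screwdriver 0.58 [376.0, 232.0, 70.0, 24.0] 329 [ 0.564 -0.338  0.022] [[0.53, -0.393, 0.012], [0.584, -0.218, 0.028]]
screwdriver 0.47 [328.0, 153.0, 28.0, 27.0] 457 [ 0.771 -0.164  0.069] [[0.746, -0.192, 0.021], [0.799, -0.14, 0.073]]
jar 0.61 [330.0, 153.0, 31.0, 27.0] 529 [ 0.771 -0.165  0.069] [[0.746, -0.209, -0.0], [0.802, -0.139, 0.073]]
jar 0.59 [196.0, 165.0, 27.0, 39.0] 762 [0.746 0.202 0.02 ] [[0.696, 0.164, 0.002], [0.777, 0.233, 0.086]]
```

View pics/a.png

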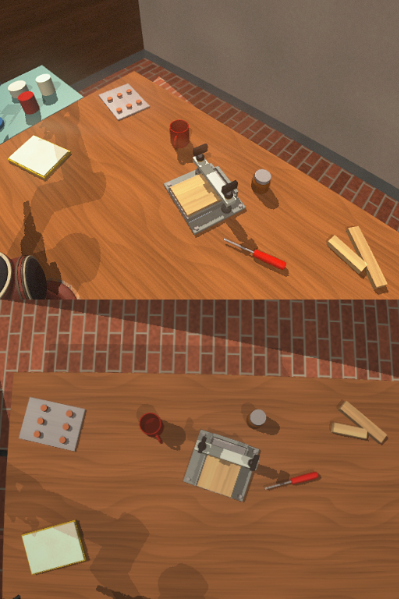

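```bash
cat >> h.py <<'E'
def tool():
    s=status.state();q=s["tool_rot"];return np.array(s["tool_pos"]),Ro.from_quat([q[1],q[2],q[3],q[0]]).as_matrix(),s
def goto(P,yawdir,cur=None):
    """shift mm (tool axes) and yaw deg to bring TCP to P with tool y axis (mod 180) along world angle yawdir deg"""
    p,R,s=tool() if cur is None else cur
    sh=R.T@(np.array(P)-p)*1000
    a=np.degrees(np.arctan2(R[1,1],R[0,1]))
    y=(a-yawdir+90)%180-90   # tool z down: +yaw is clockwise
    return np.round(np.r_[sh,y],1), np.round(s["joint_pos"][5],2)
E
python3 - <<'E'
from h import *
for n in("top","side"):
    X=np.load(n+".npy")
    im,d,X,c=grab(n)
    for nm in("left_grip","right_grip","blank"):
        r=regions_of(n,nm)[0];P=X[r["region"]&(d>0)]
        lo,hi=(.146,.162) if "grip" in nm else (.044,.058)
        P=P[(P[:,2]>lo)&(P[:,2]<hi)]
        if len(P): print(n,nm,len(P),P.mean(0).round(4),[np.round(x,1) for x in cv2.minAreaRect((P[:,:2]*1000).astype(np.float32))])
p,R,s=tool();print(R.round(3))
c=vision.get_calibration("wrist");Rc=np.array(c["R"]);pc=-Rc.T@np.array(c["t"])
print("cam in tool",(R.T@(pc-p)).round(3),(R.T@Rc.T).round(3),np.array(c["camera_matrix"]).round(0).tolist())
print(goto([.52,-.02,.26],72))
E
```

```text
top left_grip 101 [0.6686 0.0245 0.1536] [array([668.4,  24.5]), array([13.3, 46.3]), np.float64(72.9)]
top right_grip 111 [ 0.6145 -0.1416  0.1532] [array([ 614.7, -142.4]), array([13. , 50.5]), np.float64(72.8)]
top blank 1905 [ 0.5706 -0.038   0.0496] [array([570.7, -37.8]), array([123.5, 115.4]), np.float64(72.3)]
side left_grip 98 [0.6664 0.0202 0.1514] [array([668.2,  20.3]), array([15. , 50.2]), np.float64(71.3)]
side right_grip 127 [ 0.6144 -0.1476  0.1519] [array([ 614.9, -146.9]), array([15. , 51.1]), np.float64(74.1)]
side blank 1927 [ 0.5729 -0.0447  0.0483] [array([576. , -42.5]), array([126.6, 124.5]), np.float64(72.4)]
[[-0.93   0.368 -0.   ]
 [ 0.368  0.93   0.   ]
 [ 0.     0.    -1.   ]]
cam in tool [ 0.075 -0.    -0.141] [[-0.001 -0.955 -0.296]
 [ 1.    -0.001 -0.001]
 [ 0.001 -0.296  0.955]] [[279.0, 0.0, 257.0], [0.0, 279.0, 191.0], [0.0, 0.0, 1.0]]
(array([-490.9, -452.3,  -28.7,   -3.6]), np.float64(-0.12))
```

```bash
python3 -m crank '[-36,-30,-2,0,0, -73,-60,-4,-1,0, -109,-90,-6,-1,0, -145,-120,-8,-1,0, -182,-151,-10,-1,0, -218,-181,-12,-2,0, -254,-211,-14,-2,0, -290,-241,-16,-2,0, -327,-271,-18,-2,0, -363,-302,-20,-2,0]' && python3 -m crank '[-36,-30,-2,0,0, -73,-60,-4,-1,0, -109,-90,-6,-1,0, -145,-120,-8,-1,0, -182,-151,-10,-1,0, -182,-151,-10,-1,0, -182,-151,-10,-1,0, -182,-151,-10,-1,0, -182,-151,-10,-1,0, -182,-151,-10,-1,0]'
python3 - <<'E'
from h import *
im,d,X,c=grab("wrist","w1");np.save("w1.npy",X)
p,R,s=tool();print(p,s["contact_force"],s["ft_torque"],s["time"])
for nm in("left_grip","right_grip","blank","bar"):
  for r in regions_of("wrist",nm)[:2]:
    P=X[r["region"]&(d>0)]
    lo,hi=(.146,.162) if "grip" in nm else (.044,.058) if nm=="blank" else (.084,.1)
    P=P[(P[:,2]>lo)&(P[:,2]<hi)]
    if len(P)>9: print(nm,round(r["confidence"],2),len(P),P.mean(0).round(4),[np.round(x,1) for x in cv2.minAreaRect((P[:,:2]*1000).astype(np.float32))])
E
```

```text
time: 2.4
tool_pos: [0.457, 0.165, 0.2518]
tool_rot: [0.001, 0.17, 0.985, 0.0]
contact_force: [-0.8, 0.8, -0.9]
gripper_width: -0.0
time: 3.4
tool_pos: [0.5769, -0.0354, 0.2615]
tool_rot: [0.0, 0.161, 0.987, 0.0]
contact_force: [-0.5, 0.4, -0.2]
gripper_width: -0.0
[ 0.57691673 -0.03550822  0.26146823] [-0.51641446  0.41752494 -0.38653342] [-0.01325569 -0.01988036 -0.04941742] 3.45
left_grip 0.92 664 [0.6672 0.0215 0.1517] [array([670. ,  21.7]), array([14.7, 52.7]), np.float64(72.2)]
right_grip 0.72 645 [ 0.6143 -0.1436  0.1517] [array([ 616. , -145.5]), array([14.5, 50.9]), np.float64(72.5)]
blank 0.81 8815 [ 0.5734 -0.04    0.048 ] [array([576.2, -40.9]), array([124.5, 122.4]), np.float64(72.4)]
bar 0.56 3389 [ 0.6389 -0.0607  0.0891] [array([643.1, -61.5]), array([217.2,  36.2]), np.float64(72.2)]
bar 0.29 58 [0.7396 0.1915 0.0843] [array([744.3, 198. ]), array([72.1, 70.5]), np.float64(89.9)]
```

View pics/w1.png

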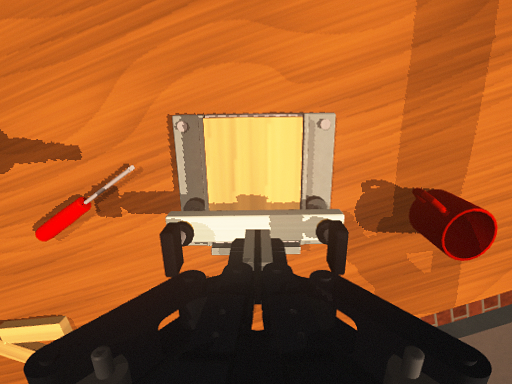

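```bash
cat >> h.py <<'E'
O=np.array([.643,-.0617]);PY=-17.85
def W(x,y,z):
    a=np.radians(PY);return np.r_[O+np.array([[np.cos(a),-np.sin(a)],[np.sin(a),np.cos(a)]])@[x,y],z]
def inP(p):
    a=np.radians(PY);return np.r_[np.array([[np.cos(a),np.sin(a)],[-np.sin(a),np.cos(a)]])@(p[:2]-O),p[2]].round(4)
E
python3 - <<'E'
from h import *
print(goto(W(-.165,0,.12),90+PY),goto(W(-.165,0,.041),90+PY))
E
```

```text
(array([ 94.4,  -5.3, 141.4,  -0.7]), np.float64(-1.44)) (array([ 94.4,  -5.3, 220.4,  -0.7]), np.float64(-1.44))
```

```bash
python3 -m crank '[25,-2,35,0,0, 50,-3,70,0,0, 75,-4,105,-0.7,0, 94,-5,140,-0.7,0, 94,-5,180,-0.7,0, 94,-5,205,-0.7,0, 94,-5,220,-0.7,0, 94,-5,220,-0.7,0, 90,-5,220,-0.7,0, 85,-5,220,-0.7,0]' 
python3 - <<'E'
from h import *
p,R,s=tool();print(inP(p),s["contact_force"],R.round(4)[:,:2].tolist())
E
```

```text
time: 4.65
tool_pos: [0.4966, -0.0144, 0.0429]
tool_rot: [0.001, 0.155, 0.988, -0.0]
contact_force: [0.3, 1.3, 1.4]
gripper_width: -0.001
[-1.539e-01  1.000e-04  4.290e-02] [0.31373342 1.25476168 1.40689924] [[-0.9517, 0.3071], [0.3071, 0.9517], [-0.0029, 0.0004]]
```

```bash
python3 -m crank '[-5,0,1,0,0, -10,0,1,0,0, -14,0,1,0,0, -18,0,1,0,0, -22,0,1,0,0, -26,0,1,0,0, -30,0,1,0,0, -34,0,1,0,0, -37,0,1,0,0, -39,0,1,0,0]'
python3 - <<'E'
from h import *
p,R,s=tool();print(inP(p),s["contact_force"])
E
```

```text
time: 5.65
tool_pos: [0.5324, -0.0263, 0.0402]
tool_rot: [-0.0, 0.155, 0.988, -0.0]
contact_force: [-1.7, 2.1, 2.8]
gripper_width: 0.004
[-0.1161 -0.0002  0.0402] [-1.70889411  2.06725776  2.83039762]
```

```bash
python3 -m crank '[-0.5,0,0,0,0, -1,0,0,0,0, -1.5,0,0,0,0, -2,0,0,0,0, -2.5,0,0,0,0, -3,0,0,0,0, -3.5,0,0,0,0, -4,0,0,0,0, -4.5,0,0,0,0, -5,0,0,0,0]'
python3 - <<'E'
from h import *
p,R,s=tool();print(inP(p),s["contact_force"])
E
```

```text
time: 6.65
tool_pos: [0.5367, -0.0276, 0.0402]
tool_rot: [-0.0, 0.155, 0.988, 0.0]
contact_force: [-2.8, 1.1, 0.8]
gripper_width: 0.003
[-0.1116 -0.0002  0.0402] [-2.83967218  1.07946027  0.77851991]
```

```bash
python3 -m crank '[-0.5,0,0,0,0, -1,0,0,0,0, -1.5,0,0,0,0, -2,0,0,0,0, -2.4,0,0,0,0, -2.8,0,0,0,0, -3.2,0,0,0,0, -3.6,0,0,0,0, -4,0,0,0,0, -4.4,0,0,0,0]'
python3 - <<'E'
from h import *
p,R,s=tool();print(inP(p),s["contact_force"])
E
```

```text
time: 7.65
tool_pos: [0.5369, -0.0277, 0.0402]
tool_rot: [-0.006, 0.155, 0.988, 0.0]
contact_force: [-18.5, 4.9, 16.0]
gripper_width: 0.002
[-0.1114 -0.0002  0.0402] [-18.52200545   4.91556055  16.04116239]
```

```bash
python3 -m crank '[5,0,0,0,0, 12,0,0,0,0, 12,0,-28,0,0, 12,0,-30,0,0, -10,0,-30,0,0, -27,0,-30,0,0, -27,0,-22,0,0, -27,0,-17,0,0, -27,0,-14.5,0,0, -27,0,-14.5,0,0]'
python3 - <<'E'
from h import *
p,R,s=tool();print(inP(p),s["contact_force"])
E
```

```text
time: 8.65
tool_pos: [0.5654, -0.0369, 0.0534]
tool_rot: [-0.001, 0.155, 0.988, 0.0]
contact_force: [0.3, 0.8, -1.0]
gripper_width: 0.0
[-0.0815 -0.0002  0.0534] [ 0.27376175  0.80369169 -1.02453593]
```

```bash
python3 -m crank '[0,0,0.5,0,0, 0,0,1,0,0, 0,0,1.5,0,0, 0,0,2,0,0, 0,0,2.5,0,0, 0,0,3,0,0, 0,0,3.5,0,0, 0,0,4,0,0, 0,0,4,0,0, 0,0,4,0,0]'
python3 - <<'E'
from h import *
p,R,s=tool();print(inP(p),s["contact_force"])
E
```

```text
time: 9.65
tool_pos: [0.5668, -0.0373, 0.0508]
tool_rot: [-0.0, 0.155, 0.988, -0.0]
contact_force: [0.3, -0.7, -0.5]
gripper_width: 0.005
[-0.08   -0.0002  0.0508] [ 0.29539529 -0.69124544 -0.46514784]
```

```bash
python3 -m crank '[0,0,0.4,0,0, 0,0,0.8,0,0, 0,0,1.2,0,0, 0,0,1.6,0,0, 0,0,2,0,0, 0,0,2.4,0,0, 0,0,2.8,0,0, 0,0,3.2,0,0, 0,0,3.2,0,0, 0,0,3.2,0,0]'
python3 - <<'E'
from h import *
p,R,s=tool();print(inP(p),s["contact_force"])
E
```

```text
time: 10.65
tool_pos: [0.5669, -0.0374, 0.0497]
tool_rot: [-0.0, 0.155, 0.988, -0.0]
contact_force: [-7.1, 1.2, 11.8]
gripper_width: 0.001
[-0.0799 -0.0002  0.0497] [-7.05557741  1.19161614 11.825857  ]
```

```bash
python3 -m crank '[0,0,-45,0,50, 0,0,-90,0,50, -20,20,-130,0,50, -50,52,-130,0,50, -80,88,-130,0,50, -80,88,-130,0,50, -80,88,-130,0,50, -80,88,-100,0,50, -80,88,-75,0,50, -80,88,-75,0,50]'
python3 - <<'E'
from h import *
p,R,s=tool();print(inP(p),s["contact_force"],s["ft_torque"],goto(W(0,.088,.120),90+PY))
im,d,X,c=grab("wrist","w2")
E
```

```text
time: 11.65
tool_pos: [0.666, 0.0214, 0.1178]
tool_rot: [-0.004, 0.156, 0.988, -0.0]
contact_force: [-0.4, 0.4, -0.3]
gripper_width: 0.5
[-0.0036  0.0861  0.1178] [-0.3959135   0.42118039 -0.26677315] [-0.02874962  0.00841589  0.05560848] (array([-3.5,  1.9, -2.3, -0.1]), np.float64(-1.34))
```

View pics/w2.png

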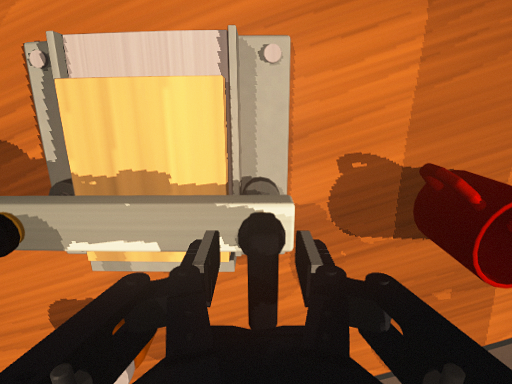

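```bash
python3 -m crank '[-2,1,-1,0,50, -2,1,-1,0,0, -2,1,-1,0,0, -2,1,-1,0,0, -2,1,-1,0,0, -2,1,-1,8,0, -2,1,-1,16,0, -2,1,-1,24,0, -2,1,-1,33,0, -2,1,-1,33,0]'
python3 - <<'E'
from h import *
p,R,s=tool();print(inP(p),s["contact_force"],s["ft_torque"],s["gripper_width"],goto(W(0,.088,.120),90+PY-33))
E
```

```text
time: 12.7
tool_pos: [0.672, 0.0199, 0.126]
tool_rot: [0.001, 0.431, 0.902, -0.002]
contact_force: [-8.3, -7.5, 8.8]
gripper_width: 0.153
[0.0026 0.0866 0.126 ] [-8.25567157 -7.52308652  8.8125395 ] [-1.07065047  1.00020201 -0.12521347] 0.15321551678094147 (array([ 2.9, -0.2,  6. , -0.2]), np.float64(-0.76))
```

```bash
cat >> h.py <<'E'
def sh(c,t):
    """c,t = (x,y mm press, yaw cw deg): shift in tool axes at c"""
    d=np.array(t[:2])-np.array(c[:2]);a=np.radians(c[2]);return np.round([-d[0]*np.cos(a)+d[1]*np.sin(a),d[0]*np.sin(a)+d[1]*np.cos(a),t[2]-c[2]],1)
def knobs(cam="top"):
    im,d,X,c=grab(cam)
    for nm in("left_grip","right_grip"):
        for r in regions_of(cam,nm)[:3]:
            P=X[r["region"]&(d>0)];P=P[(P[:,2]>.144)&(P[:,2]<.162)]
            if len(P)>20:
                e=cv2.minAreaRect((P[:,:2]*1000).astype(np.float32));q=P[:,:2]-P[:,:2].mean(0)
                w,v=np.linalg.eigh(q.T@q);a=np.degrees(np.arctan2(v[1,1],v[0,1]))
                print(cam,nm,round(r["confidence"],2),len(P),inP(P.mean(0)),np.round(e[1],1),"cw",round((PY-a)%180,1))
E
python3 -m crank '[0,0,0,0,50, 0,0,0,0,50, 0,0,-30,0,50, 0,0,-52,0,50, -25,-39,-52,-8,50, -50,-78,-52,-16,50, -75,-117,-52,-25,50, -94.7,-149.6,-52,-33,50, -94.7,-149.6,-52,-33,50, -94.7,-149.6,-52,-33,50]'
python3 - <<'E'
from h import *
p,R,s=tool();print(inP(p),s["contact_force"],s["ft_torque"],s["gripper_width"],goto(W(0,-.088,.120),90+PY))
knobs("top");knobs("side");knobs("wrist")
p,R,s=tool();print(inP(p))
E
```

```text
time: 13.7
tool_pos: [0.6157, -0.1459, 0.1754]
tool_rot: [-0.0, 0.157, 0.988, 0.0]
contact_force: [-1.0, -0.6, 0.4]
gripper_width: 0.5
[-0.0002 -0.0885  0.1754] [-1.01165158 -0.62052481  0.36197819] [-0.06019606  0.03170032 -0.02811289] 0.5000937359538092 (array([-0.2,  0.5, 55.4, -0.2]), np.float64(-1.61))
top left_grip 0.55 120 [-0.0029  0.09    0.1534] [14. 51.] cw 33.3
side left_grip 0.56 107 [-0.0006  0.0843  0.1511] [15.2 49.3] cw 31.3
side right_grip 0.67 90 [-0.0104 -0.0907  0.1512] [14.5 31.6] cw 0.0
side right_grip 0.26 205 [-0.0051  0.0053  0.1512] [202.4  45.6] cw 92.6
wrist left_grip 0.68 923 [0.0089 0.0777 0.1499] [16.  34.2] cw 23.2
wrist right_grip 0.89 1580 [-0.0021 -0.0877  0.1519] [13.6 52.2] cw 179.3
[-1.000e-04 -8.760e-02  1.756e-01]
```

```bash
python3 -m crank '[0,0,35,0,50, 0,0,53,0,50, 0,0,53,0,25, 0,0,53,0,0, 0,0,53,0,0, 0,0,53,0,0, 0,0,53,0,0, 0,0,53,8,0, 0,0,53,16,0, 0,0,53,24,0]' &&  python3 -m crank '[0,0,0,8,0, 0,0,0,16,0, 0,0,0,24,0, 0,0,0,32,0, 0,0,0,40,0, 0,0,0,43,0, 0,0,0,43,0, 0,0,0,43,0, 0,0,0,43,0, 0,0,0,43,0]'
python3 - <<'E'
from h import *
p,R,s=tool();print(inP(p),s["contact_force"],s["ft_torque"],s["gripper_width"],goto(W(0,-.088,.120),90+PY-67), sh((0,-88,67),(0,88,33)))
E
```

```text
time: 15.15
tool_pos: [0.6157, -0.1446, 0.1222]
tool_rot: [-0.001, 0.36, 0.933, 0.001]
contact_force: [2.1, 6.3, -7.9]
gripper_width: 0.159
time: 16.15
tool_pos: [0.6161, -0.1444, 0.1222]
tool_rot: [-0.001, 0.675, 0.738, 0.001]
contact_force: [2.9, 5.2, -7.9]
gripper_width: 0.149
[-0.0003 -0.0869  0.1222] [ 2.86982432  5.17742912 -7.89075036] [ 0.85518142 -0.27499509 -0.13319939] 0.1492660280728819 (array([-1.1, -0.2,  2.2, -0.1]), np.float64(-0.44)) [162.   68.8 -34. ]
```

```bash
python3 -m crank '[0,0,0,0,50, 0,0,0,0,50, 0,0,-30,0,50, 0,0,-53,0,50, 40,17,-53,-8,50, 80,34,-53,-16,50, 120,51,-53,-24,50, 162,68.8,-53,-33,50, 162,68.8,-53,-34,50, 162,68.8,-53,-34,50]' &&  python3 -m crank '[0,0,35,0,50, 0,0,53,0,50, 0,0,53,0,25, 0,0,53,0,0, 0,0,53,0,0, 0,0,53,0,0, 0,0,53,0,0, 0,0,53,8,0, 0,0,53,16,0, 0,0,53,24,0]'
python3 - <<'E'
from h import *
p,R,s=tool();print(inP(p),s["contact_force"],s["ft_torque"],s["gripper_width"],goto(W(0,.088,.120),90+PY-57))
knobs("side")
E
```

```text
time: 17.15
tool_pos: [0.6708, 0.022, 0.1771]
tool_rot: [0.001, 0.429, 0.903, -0.0]
contact_force: [-0.1, -1.2, 0.3]
gripper_width: 0.501
time: 18.15
tool_pos: [0.6699, 0.0214, 0.1224]
tool_rot: [0.0, 0.61, 0.792, -0.0]
contact_force: [1.9, -0.3, -6.8]
gripper_width: 0.151
[1.000e-04 8.730e-02 1.224e-01] [ 1.92271542 -0.31148387 -6.8076242 ] [ 0.01867466 -0.15239196  0.1185053 ] 0.15086716286439694 (array([ 0.7,  0.3,  2.4, -0.4]), np.float64(-0.34))
side left_grip 0.52 35 [0.0082 0.0708 0.1511] [13.7 17.6] cw 89.3
side right_grip 0.54 141 [-0.0006 -0.091   0.1511] [16.  51.7] cw 65.7
```

```bash
python3 -m crank '[0,0,0,8,0, 0,0,0,16,0, 0,0,0,24,0, 0,0,0,32,0, 0,0,0,40,0, 0,0,0,43,0, 0,0,0,43,0, 0,0,0,43,0, 0,0,0,43,0, 0,0,0,43,0]'
python3 - <<'E'
from h import *
p,R,s=tool();print(inP(p),s["contact_force"],s["ft_torque"],s["gripper_width"],goto(W(0,.088,.120),90+PY-100), sh((0,88,100),(0,-88,67)))
E
```

```text
time: 19.3
tool_pos: [0.6688, 0.0215, 0.1224]
tool_rot: [-0.001, 0.856, 0.517, -0.001]
contact_force: [-6.4, -1.2, -3.4]
gripper_width: 0.153
[-0.001   0.0871  0.1224] [-6.42507045 -1.15675732 -3.41095701] [-0.11400392  0.73145528 -0.09588829] 0.15264151841081125 (array([1. , 0.8, 2.4, 0.1]), np.float64(0.41)) [-173.3   30.6  -33. ]
```

```bash
cat >> h.py <<'E'
def feel(n=10):
    A=[]
    for i in range(n):
        vision.grab_frame("side");s=status.state();A.append(np.r_[s["contact_force"],s["ft_torque"]])
    A=np.array(A);p,R,s=tool()
    print("feel",A.mean(0).round(3),"sd",A.std(0).round(3),"tool z moment",round(float(R[:,2]@A.mean(0)[3:]),3),inP(p),"yaw cw",goto(p,90+PY)[0][3]*-1,"t",s["time"])
    return A
E
python3 -m crank '[0,0,0,0,50, 0,0,0,0,50, 0,0,-30,0,50, 0,0,-53,0,50, -43,8,-53,-8,50, -87,16,-53,-16,50, -130,24,-53,-24,50, -173.3,30.6,-53,-33,50, -173.3,30.6,-53,-33,50, -173.3,30.6,-53,-33,50]' &&  python3 -m crank '[0,0,35,0,50, 0,0,53,0,50, 0,0,53,0,25, 0,0,53,0,0, 0,0,53,0,0, 0,0,53,0,0, 0,0,53,0,0, 0,0,53,8,0, 0,0,53,16,0, 0,0,53,24,0]'
python3 - <<'E'
from h import *
print(status.state()["ft_torque"]);feel(8)
E
```

```text
time: 20.3
tool_pos: [0.6167, -0.1467, 0.1773]
tool_rot: [0.001, 0.676, 0.737, 0.001]
contact_force: [-0.6, -0.5, -1.2]
gripper_width: 0.499
time: 21.3
tool_pos: [0.6162, -0.1448, 0.1226]
tool_rot: [-0.0, 0.815, 0.579, 0.001]
contact_force: [1.8, 3.9, -5.1]
gripper_width: 0.153
[ 0.59201086 -0.26135022  0.11274961]
feel [ 2.428  4.86  -5.663  0.705 -0.264 -0.158] sd [0.366 0.389 0.256 0.045 0.025 0.027] tool z moment 0.158 [-0.     -0.0873  0.1227] yaw cw -89.1 t 21.7
```

```bash
python3 -m crank '[0,0,0,7,0, 0,0,0,14,0, 0,0,0,21,0, 0,0,0,27,0, 0,0,0,32,0, 0,0,0,36,0, 0,0,0,39,0, 0,0,0,40.5,0, 0,0,0,41.5,0, 0,0,0,42,0]'
python3 - <<'E'
from h import *
print(status.state()["ft_torque"]);feel(10); print(sh((0,-88,133),(0,88,100)))
E
```

```text
time: 22.7
tool_pos: [0.6163, -0.1448, 0.1227]
tool_rot: [-0.001, 0.967, 0.253, 0.001]
contact_force: [2.8, 4.8, -5.0]
gripper_width: 0.157
[ 0.71206973 -0.42034631  0.14098082]
feel [ 2.356  4.681 -5.506  0.709 -0.356  0.086] sd [0.436 0.304 0.365 0.016 0.026 0.025] tool z moment -0.086 [ 0.     -0.0873  0.1226] yaw cw -47.2 t 23.2
[ 128.7 -120.   -33. ]
```

```bash
python3 -m crank '[0,0,0,0,50, 0,0,0,0,50, 0,0,-30,0,50, 0,0,-53,0,50, 32,-30,-53,-8,50, 64,-60,-53,-16,50, 97,-90,-53,-24,50, 128.7,-120,-53,-33,50, 128.7,-120,-53,-33,50, 128.7,-120,-53,-33,50]' &&  python3 -m crank '[0,0,35,0,50, 0,0,53,0,50, 0,0,53,0,25, 0,0,53,0,0, 0,0,53,0,0, 0,0,53,0,0, 0,0,53,0,0, 0,0,53,5,0, 0,0,53,9,0, 0,0,53,12,0]' && python3 -m crank '[0,0,0,3,0, 0,0,0,6,0, 0,0,0,9,0, 0,0,0,11,0, 0,0,0,13,0, 0,0,0,15,0, 0,0,0,17,0, 0,0,0,19,0, 0,0,0,20,0, 0,0,0,21,0]'
python3 - <<'E'
from h import *
print(status.state()["ft_torque"]);feel(8)
E
```

```text
time: 24.2
tool_pos: [0.6706, 0.0221, 0.1767]
tool_rot: [0.001, 0.856, 0.517, 0.0]
contact_force: [-1.1, -0.0, 0.5]
gripper_width: 0.499
time: 25.2
tool_pos: [0.6683, 0.0214, 0.1223]
tool_rot: [-0.001, 0.906, 0.422, -0.002]
contact_force: [-7.1, -0.3, -3.8]
gripper_width: 0.152
time: 26.2
tool_pos: [0.6678, 0.0219, 0.1223]
tool_rot: [-0.001, 0.968, 0.251, -0.003]
contact_force: [-8.2, 1.3, -1.9]
gripper_width: 0.153
[0.0222142  0.8504909  0.17666837]
feel [-8.332  1.236 -2.158 -0.021  0.886  0.054] sd [0.214 0.479 0.428 0.028 0.023 0.034] tool z moment -0.053 [-0.002   0.0872  0.1223] yaw cw -47.0 t 26.6
```

```bash
python3 -m crank '[0,0,0,-0.8,0, 0,0,0,-1.6,0, 0,0,0,-2.4,0, 0,0,0,-3.2,0, 0,0,0,-4,0, 0,0,0,-4.8,0, 0,0,0,-5.6,0, 0,0,0,-6.4,0, 0,0,0,-7.2,0, 0,0,0,-8,0]'
python3 - <<'E'
from h import *
print(status.state()["ft_torque"]);feel(6)
E
python3 -m crank '[0,0,0,0.8,0, 0,0,0,1.6,0, 0,0,0,2.4,0, 0,0,0,3.2,0, 0,0,0,4,0, 0,0,0,4.8,0, 0,0,0,5.6,0, 0,0,0,6.4,0, 0,0,0,7.2,0, 0,0,0,8,0]'
python3 - <<'E'
from h import *
print(status.state()["ft_torque"]);feel(6)
E
```

```text
time: 27.6
tool_pos: [0.668, 0.0217, 0.1223]
tool_rot: [-0.001, 0.948, 0.318, -0.002]
contact_force: [-8.7, -0.3, -3.7]
gripper_width: 0.155
[-0.06005802  0.81601839 -0.12251806]
feel [-7.738  0.777 -2.409 -0.067  0.784  0.042] sd [0.612 0.444 0.35  0.034 0.038 0.023] tool z moment -0.042 [-0.0018  0.087   0.1223] yaw cw -55.0 t 27.9
time: 28.9
tool_pos: [0.6678, 0.0219, 0.1223]
tool_rot: [-0.001, 0.968, 0.251, -0.003]
contact_force: [-8.6, 1.1, -2.4]
gripper_width: 0.15
[-0.01856795  0.90289739  0.15592899]
feel [-8.520e+00  8.910e-01 -1.984e+00  2.000e-03  8.870e-01  6.300e-02] sd [0.642 0.319 0.425 0.016 0.027 0.03 ] tool z moment -0.063 [-0.002   0.0872  0.1223] yaw cw -47.0 t 29.2
```

```bash
python3 -m crank '[0,0,0,0,50, 0,0,0,0,50, 0,0,-30,0,50, 0,0,-53,0,50, -32,30,-53,0,50, -64,60,-53,0,50, -97,90,-53,0,50, -128.7,120,-53,0,50, -128.7,120,-53,0,50, -128.7,120,-53,0,50]' 
python3 - <<'E'
from h import *
feel(10);knobs("top")
im,d,X,c=grab("wrist","w3")
a=X[(np.abs(X[...,2]-.08)<.006)]
E
python3 -m crank '[0,0,35,0,50, 0,0,53,0,50, 0,0,53,0,25, 0,0,53,0,0, 0,0,53,0,0, 0,0,53,0,0, 0,0,53,0,0, 0,0,53,0,0, 0,0,53,0,0, 0,0,53,0,0]' 
python3 -m crank '[0,0,0,-0.8,0, 0,0,0,-1.6,0, 0,0,0,-2.4,0, 0,0,0,-3.2,0, 0,0,0,-4,0, 0,0,0,-4.8,0, 0,0,0,-5.6,0, 0,0,0,-6.4,0, 0,0,0,-7.2,0, 0,0,0,-8,0]'
python3 - <<'E'
from h import *
print(status.state()["ft_torque"]);feel(8)
E
python3 -m crank '[0,0,0,0.8,0, 0,0,0,1.6,0, 0,0,0,2.4,0, 0,0,0,3.2,0, 0,0,0,4,0, 0,0,0,4.8,0, 0,0,0,5.6,0, 0,0,0,6.4,0, 0,0,0,7.2,0, 0,0,0,8,0]'
python3 - <<'E'
from h import *
print(status.state()["ft_torque"]);feel(8)
E
```

```text
time: 30.2
tool_pos: [0.6166, -0.147, 0.1772]
tool_rot: [0.001, 0.968, 0.25, 0.001]
contact_force: [-0.2, 0.4, -0.3]
gripper_width: 0.502
feel [-0.046 -0.052  0.2    0.003  0.001  0.006] sd [0.216 0.451 0.557 0.032 0.022 0.044] tool z moment -0.006 [-1.000e-04 -8.770e-02  1.755e-01] yaw cw -47.0 t 30.7
top left_grip 0.44 119 [-0.0017  0.0909  0.1534] [50.7 14. ] cw 133.6
time: 31.9
tool_pos: [0.6154, -0.1454, 0.1224]
tool_rot: [-0.0, 0.968, 0.251, -0.001]
contact_force: [-3.8, 2.5, -4.8]
gripper_width: 0.153
time: 32.9
tool_pos: [0.6155, -0.1454, 0.1223]
tool_rot: [-0.001, 0.948, 0.318, -0.0]
contact_force: [-3.9, 2.7, -6.0]
gripper_width: 0.152
[ 0.29732676  0.47520287 -0.07124284]
feel [-3.826  2.728 -5.263  0.224  0.502  0.028] sd [0.477 0.318 0.532 0.027 0.017 0.031] tool z moment -0.028 [-0.0005 -0.0881  0.1224] yaw cw -55.0 t 33.3
time: 34.3
tool_pos: [0.6154, -0.1454, 0.1223]
tool_rot: [-0.0, 0.968, 0.251, -0.001]
contact_force: [-5.1, 2.9, -4.4]
gripper_width: 0.156
[0.30466061 0.52016871 0.16197227]
feel [-4.088  3.354 -4.91   0.263  0.551  0.072] sd [0.436 0.62  0.479 0.024 0.029 0.021] tool z moment -0.072 [-0.0006 -0.0881  0.1223] yaw cw -47.0 t 34.7
```

View pics/w3.png

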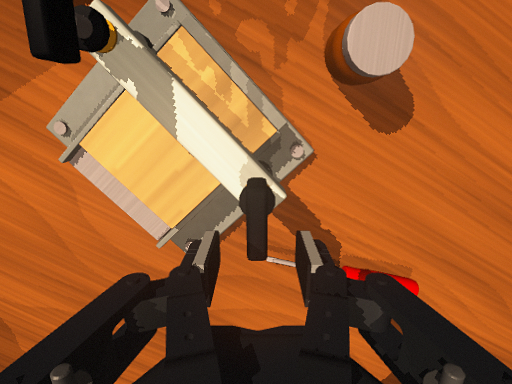

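```bash
python3 -m crank '[0,0,0,0,50, 0,0,0,0,50, 0,0,-30,0,50, 0,0,-53,0,50, 20,-20,-53,-8,0, 40,-40,-53,-16,0, 64.4,-60,-53,-24,0, 64.4,-60,-53,-32,0, 64.4,-60,-53,-40,0, 64.4,-60,-53,-43,0]' && python3 -m crank '[0,0,25,0,0, 0,0,50,0,0, 0,0,70,0,0, 0,0,82,0,0, 0,0,87,0,0, 0,0,88.5,0,0, 0,0,90,0,0, 0,0,91.5,0,0, 0,0,91.5,0,0, 0,0,91.5,0,0]'
python3 - <<'E'
from h import *
feel(4)
E
python3 -m crank '[0,0,0.6,0,0, 0,0,1.2,0,0, 0,0,1.8,0,0, 0,0,2.4,0,0, 0,0,3,0,0, 0,0,3.6,0,0, 0,0,4.2,0,0, 0,0,4.8,0,0, 0,0,4.8,0,0, 0,0,4.8,0,0]'
python3 - <<'E'
from h import *
feel(4)
E
```

```text
time: 35.7
tool_pos: [0.6447, -0.0621, 0.1778]
tool_rot: [0.002, 0.807, 0.59, 0.002]
contact_force: [-0.3, -0.5, 0.9]
gripper_width: -0.003
time: 36.7
tool_pos: [0.6433, -0.062, 0.0847]
tool_rot: [0.0, 0.808, 0.589, 0.0]
contact_force: [-0.2, -0.0, -0.2]
gripper_width: 0.0
feel [-0.227 -0.753  0.023  0.022 -0.002  0.024] sd [0.205 0.455 0.168 0.057 0.016 0.023] tool z moment -0.024 [ 0.0001 -0.0002  0.0843] yaw cw -90.0 t 36.9
time: 37.9
tool_pos: [0.6431, -0.0619, 0.0818]
tool_rot: [-0.0, 0.808, 0.589, -0.0]
contact_force: [-6.6, 1.5, 12.2]
gripper_width: -0.003
feel [-6.7290e+00  6.2500e-01  1.1624e+01  2.1300e-01  1.1850e+00  4.0000e-03] sd [0.449 0.235 0.695 0.02  0.017 0.013] tool z moment -0.004 [ 0.0001 -0.0002  0.0818] yaw cw -90.0 t 38.1
```

```bash
python3 -m crank '[0,0,-10,0,0, 0,0,-40,0,0, 0,0,-80,0,0, 0,0,-120,0,0, 0,-30,-160,0,0, 0,-60,-180,0,0, 0,-90,-180,0,0, 0,-100,-180,0,0, 0,-100,-180,0,0, 0,-100,-180,0,0]'
python3 - <<'E'
from h import *
print(inP(tool()[0]))
for c in("top","side","wrist"): knobs(c)
im,d,X,c=grab("wrist","w4")
for nm,lo,hi in(("bar",.072,.09),("blank",.043,.056)):
    r=regions_of("wrist",nm)
    if r:
        P=X[r[0]["region"]&(d>0)];P=P[(P[:,2]>lo)&(P[:,2]<hi)];Q=np.array([inP(p) for p in P])
        print(nm,Q.mean(0).round(4),np.percentile(Q,[1,99],axis=0).round(4).tolist(),"slope dz/dy",np.polyfit(Q[:,1],Q[:,2],1).round(4))
E
```

```text
time: 39.1
tool_pos: [0.5481, -0.0314, 0.2586]
tool_rot: [-0.0, 0.808, 0.589, -0.0]
contact_force: [-0.4, 0.4, -0.2]
gripper_width: 0.003
[-9.960e-02 -2.000e-04  2.586e-01]
top left_grip 0.57 109 [-0.0028  0.0899  0.1539] [49.2 13.2] cw 134.2
top right_grip 0.58 129 [-0.0025 -0.086   0.1532] [51.5 14.8] cw 132.5
side left_grip 0.45 87 [-0.0024  0.0838  0.1516] [50.4 13.7] cw 133.3
side right_grip 0.7 110 [-0.0023 -0.0927  0.1521] [49.8 14. ] cw 133.5
wrist left_grip 0.89 1090 [-0.0012  0.0881  0.1517] [51.7 14.4] cw 132.6
wrist right_grip 0.63 557 [ 0.0031 -0.0813  0.1508] [42.5 14.6] cw 134.0
bar [-0.0027  0.0052  0.08  ] [[-0.0179, -0.1003, 0.0735], [0.0174, 0.1079, 0.0831]] slope dz/dy [-0.0024  0.08  ]
blank [-0.0386  0.0021  0.0481] [[-0.0978, -0.0603, 0.0459], [0.0491, 0.0592, 0.0498]] slope dz/dy [-0.001   0.0481]
```

View pics/w4.png

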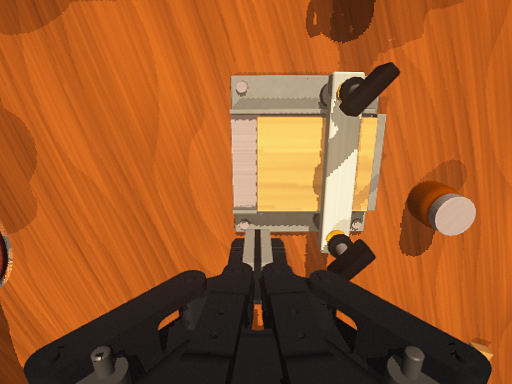

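```bash
python3 -c "
from plant import order; print(order.job_done())"
```

```text
the job is handed in; nothing more can be done
None
```

The job is handed in at about 39 s of the 72 s allowed. The blank is home, the bar is level to within measurement, and I estimate each foot presses with about 15 N.

**Blank:** I pushed it by its front edge until the stop answered with about 19 N. The front edge is then at x ≈ −100 mm. The last wrist picture showed the blank from −98 to +49 mm, against the stop.

**Knobs:** I turned them clockwise alternately (left 33°, right 67°, left 100°, right 133°, left 133°), then made small to-and-fro turns of 8° at 133° to feel the load. Neither bar end was ever more than about 2.4 mm ahead.

**Last checks:**
- **Level:** The grips read 132.5–134.2° in the three cameras, so the bar is level to within the camera scatter. The depth fit along the bar gave a slope of −0.0024, about 0.4 mm between the screws. That is within its noise.
- **Foot load:** Touching the blank's top (49.7 mm) and the bar's top (81.8 mm) gives 1.9 mm of foot travel, about 15 N per foot.
- **Disagreement:** The to-and-fro torque feel gave only about 12 N on each screw, with 2–3 N of noise. I trusted the touch measurement and did not turn further.
- **Surroundings:** The robot ended clear of the press, and I never moved near the mug, jar or screwdriver. The final wrist picture showed the jar standing; I did not measure their positions again.

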